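# Set out the lens-cleaning station

## Task

Set out the lens-cleaning station in the blue outlines on the white board: the dropper bottle upright in the round outline next to the lens mount, the amber jar upright in the round outline next to the green bin on the board, and the tissue packet flat in the wide rectangle between them, its long side along the row. Put the black lens-tube ring flat on top of the packet at its centre, and lay the white pen with the blue cap lengthwise in the narrow outline behind the packet. Leave the all-black marker where it is.

Things in the scene. Friction and masses are not known exactly. Their poses are not given: they have to be found in the camera images.
- bottle: white dropper bottle with a blue band and a red nozzle, loose; like the jar, packet, ring, white pen and black pen it starts in a row on a grey strip whose top is 5 mm above the bench, standing upright: round body 32 mm in diameter up to 60 mm, narrow nozzle (19 mm at most) above it, 95 mm tall in all. Origin at the centre of its underside, z up
- jar: amber jar with a black lid, loose, starts standing upright: 41 mm in diameter, 37 mm tall. Origin at the centre of its underside, z up
- tissue: white and teal packet of lens tissue, a rigid box, loose, starts lying flat: 50 mm (its x) by 72 mm (its y) by 28 mm tall. Origin at the centre of its underside, z up
- ring: black lens-tube ring, loose, starts lying flat: 31 mm outside diameter, 18 mm opening, 12 mm tall. Origin at the centre of its underside, z up
- pen: white marker pen with a blue cap, loose, lying on its side: 12 mm thick, 120 mm long along its y axis; it does not roll. Origin at the middle of its underside, z up
- board: white board 172x480 mm, fixed, top 6 mm above its origin and the bench; x to the back, y along the row to the left; edges at x = -62 and 110. Flat blue outlines, mm (x, y): circles 54 across at (0, 95), (0, -95); wide rectangle 62 (x) by 84 (y) at (0, 0); narrow one 26 by 134 at (75, 0). Lens mount and bin stand at (0, 190) and (0, -190), either way round
- lens: lens mount, fixed to one end of the board's row: round black lens ring upright on a short post and a 26 x 40 mm base, 79 mm tall. Origin at the centre of its underside; 95 mm from the centre of the round outline next to it
- bin: green hopper bin, fixed to the other end of the board's row: 111 mm deep, 78 mm wide, 57 mm tall. Origin at the centre of its underside; 95 mm from the centre of the round outline next to it
- black_pen: all-black marker pen, loose, lying on its side on the grey strip, 12 mm thick and 120 mm long along its y axis; to be left alone. Origin at the middle of its underside
There are look-alikes about, which are no part of the job. There is more than one size of the pen; the job needs the larger.

How it is judged:
By the outcome, as a careful person would: the job done as asked, in the order asked, and still so for the second after the job is handed in, with the robot touching nothing.
It also fails if it takes over 115 s, if anything falls off the work surface, if the arm or the gripper's body presses on something with over 40 N, if the wrist force passes 120 N, or if a joint passes its speed limit or range.

## Robot

A 6-joint arm with a two-finger parallel gripper is mounted at the origin on a cart in front of the work surface, level with it; the furniture and walls round the work are solid. World frame = base frame: x ahead of the robot, y to its left, z up, the work surface at z = 0. Lengths are in mm, angles in rad, forces in N, time in s.
With the tool pointing down it reaches from about 350 to 875 mm from the base axis. Payload 4.2 kg.
Tool frame: the origin (TCP) lies midway between the tips of the shut fingers; the grasp point (between the pads) lies 19 mm behind it; z points along the fingers, y is the line along which they close (so a half turn about z gives the same grasp; the last joint's range is limited). The gripper opens to 85 mm and grips with 20 to 120 N. Pads are 22 mm wide; open, the fingers measure 114 mm over their backs; the gripper's body (76 mm by 85 mm) begins 54 mm behind the grasp point. The pads swing forward as they close: fully open they stand 13 mm farther back than shut.
Start: joints at [1.573, 0.385, 0.008, 0, -1.194, -0.259], TCP at [158.71, 604.492, 231.312] pointing down, gripper open.
Joint ranges: [-3.14, 3.14], [-1.21, 2.06], [-1.07, 1.41], [-3.16, 2.05], [-2.99, -0.16], [-3.1, 3.1]. Speed limits (rad/s): [2.79, 2.79, 3.14, 3.14, 3.14, 3.14].

## Interface

Orientations are given as a unit quaternion [x, y, z, w].
In Python, from bench import read_state, get_image, job_done gives the robot as it stands.
- The arm moves only by the shell command python3 -m jog 'ROWS'. ROWS is JSON, a list of rows, each a list of 3 entries, a list of its own where there are three numbers: the shift along the world's x, y, z scaled (see below), then the turn, a rotation vector about the world's x, y, z scaled (see below), then the gripper's target within -1 to 1 (shut at 1, half-way at 0, fully open at -1). In form: [[[x, y, z], [wx, wy, wz], claw], ...]. A call has 1 to 20 rows; each row is the pose to reach, as a shift and turn from the pose commanded when the call began; what a row does not reach only later rows make up. The controller multiplies each number of a shift by 10 cm and each number of a turn by 120 degrees. A row lasts 1/10 s, in which the tool goes at most 50 mm and 8.59 degrees, less where a joint would pass 70% of its speed; a pose out of reach is approached as far as the arm can. A call with a number of a shift or a turn outside -1 to 1 is refused whole. A call with a gripper value outside its range is refused whole. The fingers move at their own pace and stop on an object; the grip force is fixed at half the most. Time passes only in rows, so rows that repeat a pose let the fingers close. It gives the time, the measured TCP pose, the force, the opening and the grip force at its end, in the units of the state.
- read_state(): the state, without advancing time (a new reading comes with each control period).
- get_image(name): name is "scene" or "side" or "wrist"; returns a dict with "frame" (400x640x3 uint8, red, green, blue), "range_z" (400x640 float32, mm along the optical axis (not along the pixel's ray), 0 where there is no reading), "fx", "fy", "cx", "cy" (pixels), "R" (3x3) and "t" (3): a world point X has camera coordinates R X + t. Camera axes: x right, y down, z forward; pixel columns grow to the right and rows downward; lengths in mm; the calibration is good to about 2 mm. A picture is of the moment at which its call begins.
- job_done(): hands the job in; it is judged then, once.
The state is a dict: "clock": time; "joints": joint angles; "joint_vel": joint speeds; "joint_efforts": joint torques, N m; "position": TCP position; "ee_rot": TCP orientation; "contact_force": force on the tool from outside, world axes, zero at the start; "wrist_torque": the same for the moment, N m; "gripper_width": finger opening in mm; "grasp_force": force on a finger pad.
Only numpy, scipy, OpenCV 4.12 (cv2) and the standard library are available. Lean on these libraries where they do the work, as an engineer would, in place of code of your own. Each camera call takes 0.05 s, during which the arm holds its last target. There are 200 camera calls.

## Working session

There is one attempt and no reset: what is moved stays moved. The work goes in short steps, Python scripts to look and compute and a shell command to move; the robot and the scene stay as the last step left them, time stands still between calls to the robot, and variables do not carry over. Pictures are saved under pics/ and viewed, at most 16 in all, crops included, and the job is handed in when it is done.

```bash
mkdir -p pics; cat > h.py <<'E'
from bench import read_state, get_image
import numpy as np, cv2
def save(im,name,crop=None,scale=1):
    f=im["frame"]
    if crop: x0,y0,x1,y1=crop; f=f[y0:y1,x0:x1]
    f=cv2.resize(f,None,fx=scale,fy=scale,interpolation=cv2.INTER_NEAREST)
    cv2.imwrite("pics/"+name+".png",f[...,::-1])
def onplane(im,px,z):
    px=np.atleast_2d(np.array(px,float))
    d=np.c_[(px[:,0]-im["cx"])/im["fx"],(px[:,1]-im["cy"])/im["fy"],np.ones(len(px))]@im["R"]
    c=-im["R"].T@im["t"]
    return c+d*((z-c[2])/d[:,2])[:,None]
def cloud(im):
    v,u=np.mgrid[:400,:640]; z=im["range_z"]
    P=np.stack([(u-im["cx"])/im["fx"]*z,(v-im["cy"])/im["fy"]*z,z],-1)
    W=(P-im["t"])@im["R"]; W[z<=0]=np.nan
    return W
E
python3 - <<'E'
from h import *
import pickle
s=read_state(); print(s)
ims={n:get_image(n) for n in("scene","side","wrist")}
pickle.dump(ims,open("ims0.pkl","wb"))
for n,i in ims.items(): save(i,n+"0"); print(n,-i["R"].T@i["t"],i["R"][2],i["fx"])
E
```

```text
{'clock': 0.0, 'joints': array([ 1.57266043e+00,  3.85584540e-01,  6.60732569e-03, -4.72271680e-04,
       -1.19398465e+00, -2.58602807e-01]), 'joint_vel': array([-0.00153743,  0.00011624, -0.00102417,  0.00140941,  0.00052154,
       -0.0008017 ]), 'joint_efforts': array([ 4.58130489e-04, -3.92289841e+01,  1.88402313e+01,  4.18617323e+00,
       -4.66822807e-03, -3.38527371e-06]), 'position': array([158.5436954 , 603.95391329, 230.20140963]), 'ee_rot': array([ 9.91760200e-01, -1.28103414e-01, -7.70018842e-05,  1.10210178e-03]), 'contact_force': array([-0.31785339, -0.2281159 ,  0.0518629 ]), 'wrist_torque': array([-0.02959009,  0.020398  ,  0.02845509]), 'grasp_force': 0.0, 'gripper_width': 85.05318049632743}
scene [   9.23360021 -680.66800306  570.43148263] [ 0.47889451  0.69390854 -0.53772761] 370.99062817587514
side [  456.33194276 -1233.75569519   850.01454037] [ 0.02355238  0.83708617 -0.54656385] 520.8735759030426
wrist [239.71033781 582.12882508 371.85680537] [-0.31419868  0.08087778 -0.9459059 ] 307.85381801641324
```

View pics/scene0.png

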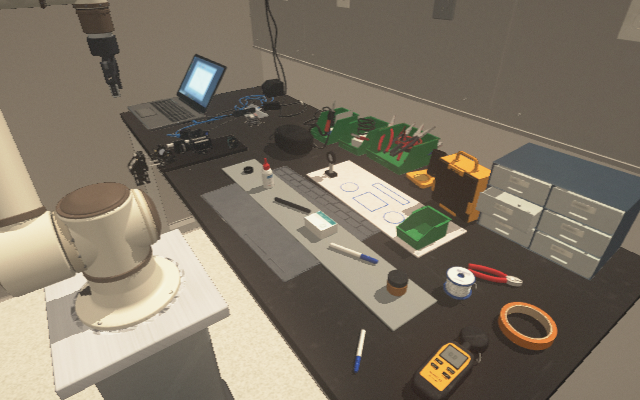

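View pics/side0.png

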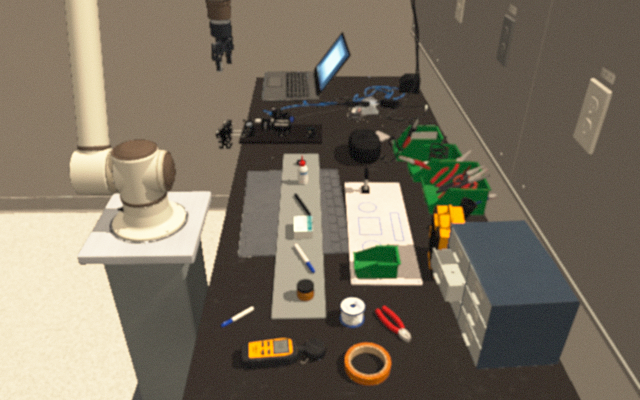

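View pics/wrist0.png

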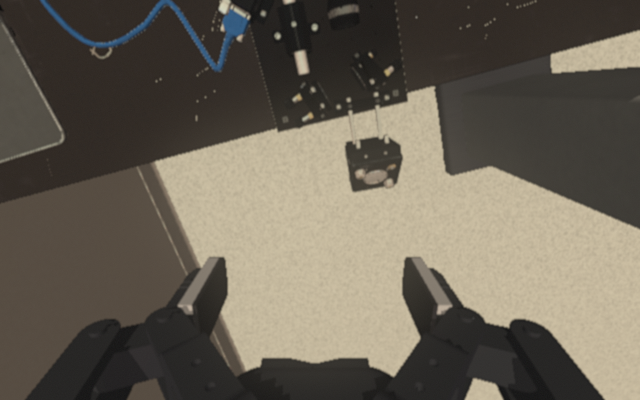

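Scene image candidates:
- **Bottle:** (267,172) is the only one.
- **Ring:** (248,170). The large black roll at (293,140) is not it.
- **Tissue:** (320,222).
- **Pen:** white pen on the strip at (354,253), or the shorter one at (360,350) off the strip. I'd choose the first and check its length.
- **Black pen:** (292,206), which stays put.
- **Jar:** amber at (397,283). The white spool at (460,283) is not it.

The lens mount is at (331,165) and the bin at (424,227).

```bash
cat > m.py <<'E'
from h import *
import pickle
ims=pickle.load(open("ims0.pkl","rb"))
for n in("scene","side"):
    im=ims[n]; W=cloud(im); x,y,z=np.moveaxis(W,-1,0)
    print(n,"strip z",np.nanmedian(z[(abs(x-480)<20)&(abs(y+60)<40)]))
    m=((z>9)&(z<130)&(x>250)&(x<800)&(y>-500)&(y<500)).astype(np.uint8)
    k,l,st,c=cv2.connectedComponentsWithStats(m)
    for i in range(1,k):
        if st[i,4]<25: continue
        P=W[l==i]; r=cv2.minAreaRect(P[:,:2].astype(np.float32))
        print(np.round(c[i]),st[i,4],"mean",P.mean(0).round(),"min",P.min(0).round(),"max",P.max(0).round(),"rect",np.round(r[0]),np.round(r[1]),round(r[2]))
    hsv=cv2.cvtColor(im["frame"],cv2.COLOR_RGB2HSV)
    b=((hsv[...,0]>105)&(hsv[...,0]<135)&(hsv[...,1]>40)&(abs(z-6)<8)&(x>350)&(y<300)&(y>-300)).astype(np.uint8)
    b=cv2.morphologyEx(b,cv2.MORPH_CLOSE,np.ones((3,3)))
    k,l,st,c=cv2.connectedComponentsWithStats(b)
    for i in range(1,k):
        if st[i,4]<20: continue
        v,u=np.nonzero(l==i); P=onplane(im,np.c_[u,v],6)
        r=cv2.minAreaRect(P[:,:2].astype(np.float32)); print("blue",np.round(c[i]),st[i,4],np.round(r[0],1),np.round(r[1],1),round(r[2],1))
E
python3 m.py
python3 - <<'E'
from h import *
import pickle
i=pickle.load(open("ims0.pkl","rb"))["scene"]; save(i,"crop0",(225,140,465,310),3.3)
E
```

```text
scene strip z 4.342069237272657
[303. 137.] 1359 mean [676. 365.  48.] min [594. 305.   9.] max [800. 499. 106.] rect [697. 402.] [206. 195.] 0
[357. 136.] 38 mean [766. 181.  90.] min [732. 170.  67.] max [800. 216. 110.] rect [770. 182.] [74. 29.] 38
[349. 146.] 143 mean [788. 246.  22.] min [782. 196.   9.] max [800. 304.  37.] rect [791. 250.] [108.  18.] 90
[216. 153.] 352 mean [394. 487.  16.] min [251. 468.   9.] max [507. 500.  50.] rect [379. 484.] [ 31. 256.] 90
[331. 164.] 188 mean [629. 138.  45.] min [616. 119.   9.] max [643. 162.  87.] rect [630. 141.] [27. 42.] 10
[267. 175.] 247 mean [433. 189.  47.] min [421. 177.   9.] max [452. 205.  99.] rect [434. 189.] [22. 32.] 64
[508. 214.] 6398 mean [ 770. -345.   73.] min [ 735. -500.    9.] max [ 800. -134.  130.] rect [ 767. -317.] [ 65. 366.] 0
[248. 169.] 49 mean [431. 317.  14.] min [416. 298.   9.] max [447. 337.  19.] rect [433. 315.] [32. 33.] 26
[293. 205.] 151 mean [435.  56.  14.] min [409.   4.   9.] max [459. 114.  19.] rect [435.  58.] [ 13. 117.] 22
[424. 227.] 1374 mean [ 625. -237.   33.] min [ 562. -278. 
[... 2035 characters left out ...]
198.   16.] min [ 417. -252.    9.] max [ 469. -140.   23.] rect [ 445. -194.] [ 16. 121.] 24
[305. 289.] 345 mean [ 447. -335.   34.] min [ 425. -348.    9.] max [ 468. -279.   47.] rect [ 446. -313.] [71. 40.] 86
[352. 310.] 535 mean [ 549. -404.   35.] min [ 523. -430.    9.] max [ 577. -369.   46.] rect [ 550. -397.] [56. 55.] 45
[393. 322.] 313 mean [ 639. -419.   12.] min [ 604. -466.    9.] max [ 669. -370.   17.] rect [ 639. -421.] [ 35. 104.] 26
[285. 343.] 619 mean [ 405. -490.   27.] min [ 313. -500.   17.] max [ 488. -471.   35.] rect [ 400. -486.] [175.  29.] 1
[366. 346.] 175 mean [ 572. -494.   18.] min [ 541. -500.    9.] max [ 603. -485.   25.] rect [ 572. -492.] [62. 14.] 1
```

View pics/crop0.png

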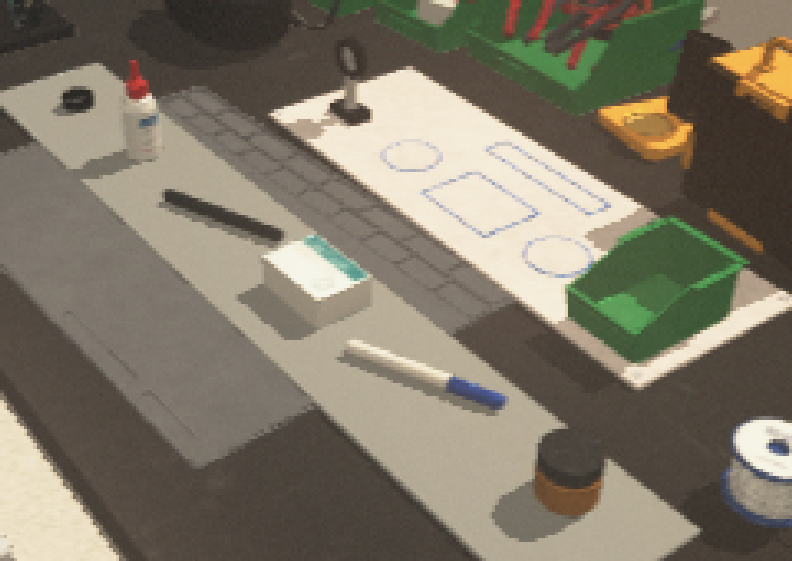

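The crop shows the chosen pen at (345–505, 345–405) in crop pixels. It measures about 118 mm, so it is the larger one. The ring is at (77,99), the bottle at (140,115), the tissue at (315,280) and the jar at (568,470). The lens mount is on the left and the bin on the right, with the outlines clear of both. Next I'll measure the outlines.

```bash
cat > b.py <<'E'
from h import *
import pickle
ims=pickle.load(open("ims0.pkl","rb"))
for n in("scene","side"):
    im=ims[n]; f=im["frame"].astype(int)
    v,u=np.mgrid[:400,:640]; P=onplane(im,np.c_[u.ravel(),v.ravel()],6).reshape(400,640,3); x,y=P[...,0],P[...,1]
    roi=(x>575)&(x<760)&(y>-195)&(y<110)
    b=(roi&(f[...,2]-f[...,0]>4)).astype(np.uint8)
    b=cv2.dilate(b,np.ones((3,3)))
    k,l,st,c=cv2.connectedComponentsWithStats(b)
    for i in range(1,k):
        if st[i,4]<60: continue
        h=cv2.convexHull(P[l==i][:,:2].astype(np.float32)); r=cv2.minAreaRect(h)
        print(n,np.round(c[i]),st[i,4],np.round(r[0],1),np.round(r[1],1),round(r[2],1))
    w=((f.min(2)>120)&(x>500)&(x<800)&(y>-330)&(y<230)).astype(np.uint8)
    k,l,st,c=cv2.connectedComponentsWithStats(w); i=1+np.argmax(st[1:,4])
    r=cv2.minAreaRect(P[l==i][:,:2].astype(np.float32)); print("board",np.round(r[0],1),np.round(r[1],1),round(r[2],2))
E
python3 b.py
```

```text
scene [394. 197.] 136 [701.1 -60.6] [120.1  37.8] 88.5
scene [370. 201.] 263 [626.4 -45.5] [96.1 74.4] 88.4
scene [396. 221.] 77 [ 614.8 -158.3] [24.8 54.7] 59.3
board [648.4 -48.4] [481.3 173.5] 88.17
side [378. 254.] 598 [ 631.3 -166.2] [ 63.  117.4] 88.9
board [650.3 -44.9] [490.9 175.5] 88.17
```

```bash
python3 -m jog '[[[0.28,-0.42,0],[0,0,-0.065],-1],[[0.555,-0.83,0],[0,0,-0.1255],-1],[[0.555,-0.83,0],[0,0,-0.1255],-1]]'
for i in 1; do python3 -m jog '[[[0.28,-0.42,0],[0,0,-0.065],-1],[[0.555,-0.83,0],[0,0,-0.1255],-1],[[0.555,-0.83,0],[0,0,-0.1255],-1]]'; done
```

```text
clock: 0.45
position: [216.0, 516.9, 231.2]
ee_rot: [0.966, -0.26, -0.0, 0.001]
contact_force: [0.1, 0.2, 0.3]
gripper_width: 85.6
grasp_force: 0.0
clock: 0.75
position: [271.2, 434.4, 231.4]
ee_rot: [0.923, -0.384, -0.0, 0.001]
contact_force: [0.5, 0.6, 0.2]
gripper_width: 85.1
grasp_force: 0.0
```

```bash
python3 -m jog '[[[0.28,-0.42,0],[0,0,-0.065],-1],[[0.555,-0.83,0],[0,0,-0.1255],-1],[[0.555,-0.83,0],[0,0,-0.1255],-1]]' >/dev/null
python3 -m jog '[[[0.28,-0.42,0],[0,0,-0.065],-1],[[0.555,-0.83,0],[0,0,-0.1255],-1],[[0.555,-0.83,0],[0,0,-0.1255],-1]]' >/dev/null
python3 -m jog '[[[0.28,-0.42,0],[0,0,-0.065],-1],[[0.555,-0.83,0],[0,0,-0.1255],-1],[[0.555,-0.83,0],[0,0,-0.1255],-1],[[0.555,-0.83,0],[0,0,-0.1255],-1]]'
python3 - <<'E'
from h import *
import pickle
i=get_image("wrist"); pickle.dump(i,open("w1.pkl","wb")); save(i,"w1")
s=read_state(); print(s["position"],s["ee_rot"],s["joints"]); print(-i["R"].T@i["t"],i["R"])
E
```

```text
clock: 1.75
position: [436.6, 189.6, 231.1]
ee_rot: [-0.707, 0.707, 0.0, -0.0]
contact_force: [-0.5, 0.1, 0.2]
gripper_width: 85.2
grasp_force: 0.0
[436.22268461 190.27205554 231.15360537] [ 7.07497571e-01 -7.06715764e-01 -1.20006397e-04 -3.49792400e-05] [ 7.53570188e-01  1.29046781e-01 -3.43302992e-01 -2.71936141e-04
 -1.09838442e+00 -7.52340812e-01]
[436.69759512 104.99250342 372.60034027] [[-9.99999761e-01  6.89810100e-04 -3.80429865e-05]
 [ 6.40007136e-04  9.45723822e-01  3.24970834e-01]
 [ 2.60146322e-04  3.24970732e-01 -9.45724038e-01]]
```

View pics/w1.png

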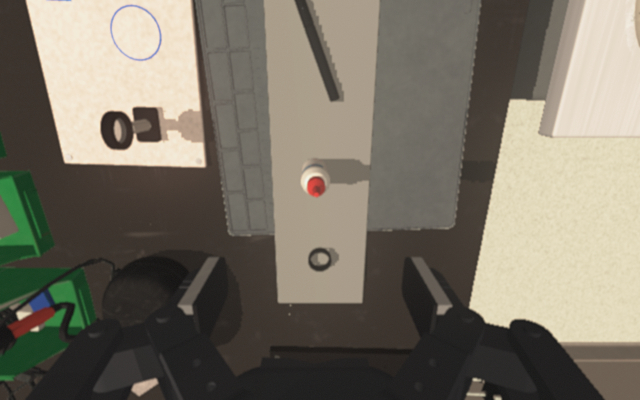

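The wrist view shows the bottle at (315,182), the ring at (319,259), the left circle at (136,33) and the lens mount at (130,128).

```bash
python3 - <<'E'
from h import *
import pickle
i=pickle.load(open("w1.pkl","rb")); f=i["frame"].astype(int)
W=cloud(i); x,y,z=np.moveaxis(W,-1,0)
s=(z>10)&(abs(x-436)<35)&(abs(y-190)<35)
P=W[s]; print("bottle body", [ (np.nanmean(q),np.nanmin(q),np.nanmax(q)) for q in P[(P[:,2]>50)&(P[:,2]<70)].T])
r=(f[...,0]-f[...,1]>60)&s; v,u=np.nonzero(r); print("red px",u.mean(),v.mean(),"pts",W[r].mean(0))
top=P[P[:,2]>94]; print("top",top.mean(0))
k=(f.max(2)<75); v,u=np.nonzero(k); m=(abs(u-319)<20)&(abs(v-259)<18)
c=cv2.minEnclosingCircle(np.c_[u[m],v[m]].astype(np.float32)); print(c,onplane(i,[c[0]],17))
b=((f[...,2]-f[...,0]>25)); b[75:]=0; b[:,:100]=0; b[:,170:]=0; v,u=np.nonzero(b)
Q=onplane(i,np.c_[u,v],6)[:,:2].astype(np.float32); print("circle",cv2.fitEllipse(Q),cv2.minEnclosingCircle(Q))
E
```

```text
bottle body [(np.float64(436.4112084394183), np.float64(421.199068081798), np.float64(451.4165688409212)), (np.float64(191.18725758638325), np.float64(181.75926078604164), np.float64(211.40524825441668)), (np.float64(59.111900639077895), np.float64(50.09952322097658), np.float64(68.81957119925087))]
red px 315.0676691729323 186.68045112781954 pts [436.24659084 195.11907914  80.99547541]
top [435.95793405 174.68443708 312.04346837]
((319.5, 259.21429443359375), 11.161711692810059) [[430.31726185 314.65224782  17.        ]]
circle ((627.4253540039062, 46.98359680175781), (51.822147369384766, 51.8664436340332), 83.03247833251953) ((627.4368286132812, 47.03599548339844), 26.624839782714844)
```

```bash
python3 -m jog '[[[0,0.05,-0.33],[0,0,0],-1],[[0,0.05,-0.66],[0,0,0],-1],[[0,0.05,-0.98],[0,0,0],-1],[[0,0.05,-0.98],[0,0,0],-1]]'
python3 -m jog '[[[0,0,-0.25],[0,0,0],-1],[[0,0,-0.5],[0,0,0],-1],[[0,0,-0.75],[0,0,0],-1],[[0,0,-0.98],[0,0,0],-1],[[0,0,-0.98],[0,0,0],-1],[[0,0,-0.98],[0,0,0],-1]]'
python3 -m jog '[[[0,0,0],[0,0,0],0],[[0,0,0],[0,0,0],0.2],[[0,0,0],[0,0,0],0.4],[[0,0,0],[0,0,0],0.6],[[0,0,0],[0,0,0],1],[[0,0,0],[0,0,0],1],[[0,0,0],[0,0,0],1],[[0,0,0],[0,0,0],1],[[0,0,0],[0,0,0],1]]'
```

```text
clock: 2.2
position: [433.0, 194.3, 129.6]
ee_rot: [0.708, -0.706, -0.001, 0.005]
contact_force: [-0.8, -0.2, -0.6]
gripper_width: 85.5
grasp_force: 0.0
clock: 2.8
position: [436.9, 196.1, 36.6]
ee_rot: [0.708, -0.706, 0.0, -0.001]
contact_force: [-0.3, 0.2, -0.1]
gripper_width: 85.7
grasp_force: 0.0
clock: 3.7
position: [436.6, 194.7, 36.3]
ee_rot: [0.707, -0.707, 0.0, -0.001]
contact_force: [-1.5, 0.5, 5.4]
gripper_width: 29.6
grasp_force: 59.0
```

```bash
python3 -m jog '[[[0,0,0.25],[0,0,0],1],[[0,0,0.6],[0,0,0],1],[[0,0,1],[0,0,0],1],[[0,0,1],[0,0,0],1],[[0,0,1],[0,0,0],1]]'
python3 - <<'E'
from h import *
i=get_image("wrist"); save(i,"w2",(160,60,480,400),1.7)
E
```

```text
clock: 4.2
position: [436.3, 194.6, 136.2]
ee_rot: [-0.707, 0.707, 0.0, 0.001]
contact_force: [-0.6, -0.4, -1.6]
gripper_width: 29.9
grasp_force: 59.6
```

View pics/w2.png

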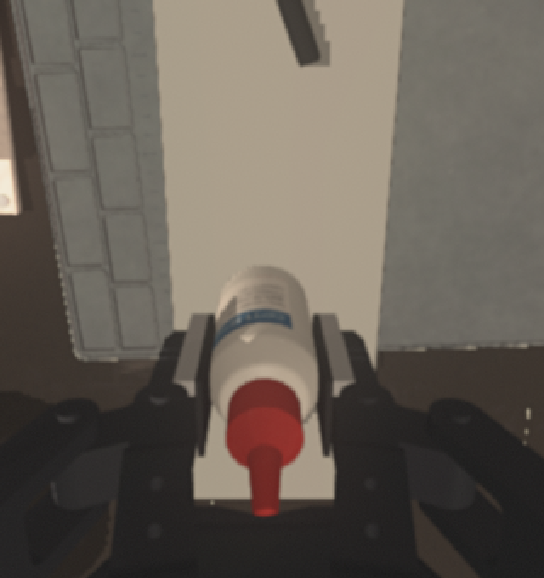

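Bottle held upright between the pads (crop centre 265,370). Carrying it to the left circle.

```bash
python3 -m jog '[[[0.3,-0.24,0],[0,0,0],1],[[0.6,-0.48,0],[0,0,0],1],[[0.957,-0.735,0],[0,0,0],1],[[0.957,-0.735,0],[0,0,0],1]]' >/dev/null
python3 -m jog '[[[0.3,-0.24,0],[0,0,0],1],[[0.6,-0.48,0],[0,0,0],1],[[0.957,-0.735,0],[0,0,0],1],[[0.957,-0.735,0],[0,0,0],1],[[0.957,-0.735,0],[0,0,0],1]]'
python3 -m jog '[[[0,0,-0.3],[0,0,0],1],[[0,0,-0.6],[0,0,0],1],[[0,0,-0.8],[0,0,0],1],[[0,0,-0.9],[0,0,0],1],[[0,0,-0.95],[0,0,0],1],[[0,0,-0.985],[0,0,0],1],[[0,0,-0.985],[0,0,0],1],[[0,0,-0.985],[0,0,0],1]]'
```

```text
clock: 5.15
position: [626.5, 46.8, 132.7]
ee_rot: [-0.706, 0.708, 0.001, -0.002]
contact_force: [0.0, 0.5, -1.1]
gripper_width: 29.5
grasp_force: 59.8
clock: 5.95
position: [628.2, 47.8, 37.9]
ee_rot: [0.707, -0.707, 0.001, -0.001]
contact_force: [-0.1, -0.7, -0.6]
gripper_width: 29.3
grasp_force: 59.8
```

```bash
python3 -m jog '[[[0,0,-0.005],[0,0,0],1],[[0,0,-0.01],[0,0,0],1],[[0,0,-0.01],[0,0,0],0.2],[[0,0,-0.01],[0,0,0],0],[[0,0,-0.01],[0,0,0],-0.5],[[0,0,-0.01],[0,0,0],-0.5]]'
python3 -m jog '[[[0,0,0.1],[0,0,0],-0.5],[[0,0,0.4],[0,0,0],-0.6],[[0,0,0.7],[0,0,0],-1],[[0,0,1],[0,0,0],-1],[[0,0,1],[0,0,0],-1]]'
python3 -m jog '[[[-0.2,-0.4,0.2],[0,0,0],-1],[[-0.4,-0.75,0.5],[0,0,0],-1],[[-0.5,-1,0.7],[0,0,0],-1],[[-0.5,-1,0.7],[0,0,0],-1],[[-0.5,-1,0.7],[0,0,0],-1]]'
python3 - <<'E'
from h import *
import pickle
i=get_image("wrist"); save(i,"w3"); pickle.dump(i,open("w3.pkl","wb"))
E
```

```text
clock: 6.55
position: [627.5, 47.4, 35.6]
ee_rot: [-0.707, 0.707, 0.0, -0.0]
contact_force: [-0.2, -0.4, 0.2]
gripper_width: 63.7
grasp_force: 0.0
clock: 7.05
position: [630.8, 48.1, 142.0]
ee_rot: [0.707, -0.707, 0.003, -0.005]
contact_force: [0.1, -0.0, -0.8]
gripper_width: 85.4
grasp_force: 0.0
clock: 7.55
position: [577.4, -52.8, 206.2]
ee_rot: [-0.707, 0.708, -0.0, 0.001]
contact_force: [0.5, 0.8, -0.7]
gripper_width: 85.2
grasp_force: 0.0
```

View pics/w3.png

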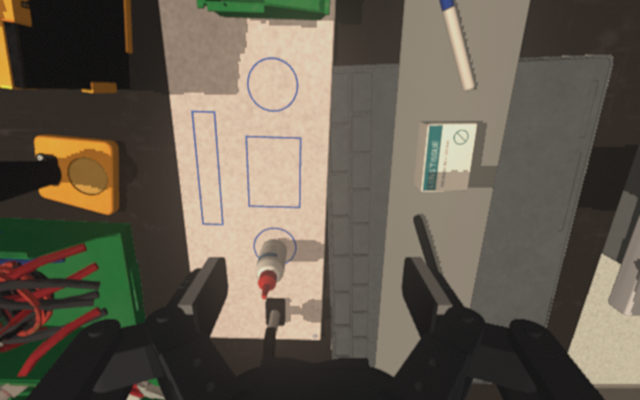

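The wrist view shows the bottle upright with its base in the left circle (273,250). The other outlines are at (272,84), (273,171) and (207,168). The packet is at (450,158) and the pen at (458,40). I'll measure these.

```bash
python3 - <<'E'
from h import *
import pickle
i=pickle.load(open("w3.pkl","rb")); f=i["frame"].astype(int)
b=((f[...,2]-f[...,0]>20)).astype(np.uint8); b[300:]=0; b[:,:180]=0; b[:,320:]=0; b[:40]=0
k,l,st,c=cv2.connectedComponentsWithStats(cv2.dilate(b,np.ones((3,3))))
for j in range(1,k):
    if st[j,4]<100: continue
    v,u=np.nonzero((l==j)&(b>0)); Q=onplane(i,np.c_[u,v],6)[:,:2].astype(np.float32)
    r=cv2.minAreaRect(Q); print(np.round(c[j]),np.round(r[0],1),np.round(r[1],1),round(r[2],1),cv2.minEnclosingCircle(Q))
W=cloud(i); x,y,z=np.moveaxis(W,-1,0)
m=(z>27)&(z<40)&(abs(x-440)<45)&(abs(y+70)<55)
v,u=np.nonzero(m); Q=onplane(i,np.c_[u,v],33)[:,:2].astype(np.float32); print("packet",np.median(z[m]),cv2.minAreaRect(Q),Q.min(0),Q.max(0))
m=(z>12)&(z<30)&(abs(x-440)<40)&(y<-125)&(y>-260)
v,u=np.nonzero(m); Q=onplane(i,np.c_[u,v],11)[:,:2].astype(np.float32); print("pen",cv2.minAreaRect(Q))
E
```

```text
[272.  83.] [ 621.7 -143.2] [52.1 52.4] 25.3 ((621.792236328125, -143.0652313232422), 26.492290496826172)
[204. 144.] [699. -66.] [102.   25.3] 88.3 ((699.6842651367188, -66.04381561279297), 52.334571838378906)
[299. 150.] [594.1 -72.4] [ 5.3 34.2] 8.3 ((596.7382202148438, -71.98682403564453), 17.09239959716797)
packet 32.068006091569046 ((440.6079406738281, -70.59844970703125), (51.19589614868164, 71.85626983642578), 0.8511142730712891) [ 414.55972 -106.37105] [466.50458 -34.93373]
pen ((435.6793212890625, -179.0629425048828), (11.547321319580078, 89.26129150390625), 23.615352630615234)
```

```bash
python3 -m jog '[[[-0.22,-0.46,0],[0,0,0],-1],[[-0.438,-0.917,0],[0,0,0],-1],[[-0.438,-0.917,0],[0,0,0],-1]]' >/dev/null
python3 -m jog '[[[-0.22,-0.46,0],[0,0,0],-1],[[-0.438,-0.917,0],[0,0,0],-1],[[-0.438,-0.917,0],[0,0,0],-1]]' >/dev/null
python3 -m jog '[[[-0.22,-0.46,0],[0,0,0],-1],[[-0.438,-0.917,0],[0,0,0],-1],[[-0.438,-0.917,0],[0,0,0],-1],[[-0.438,-0.917,0],[0,0,0],-1],[[-0.438,-0.917,0],[0,0,0],-1]]'
python3 - <<'E'
from h import *
i=get_image("wrist"); W=cloud(i); x,y,z=np.moveaxis(W,-1,0)
m=(z>38)&(z<46)&(abs(x-446)<35)&(abs(y+328)<35)
v,u=np.nonzero(m); Q=onplane(i,np.c_[u,v],42)[:,:2].astype(np.float32); print("jar",np.median(z[m]),cv2.minEnclosingCircle(Q),cv2.minAreaRect(Q)); print(read_state()["position"])
E
```

```text
clock: 8.7
position: [447.0, -326.4, 205.0]
ee_rot: [0.708, -0.707, -0.001, 0.0]
contact_force: [0.4, 0.7, -0.2]
gripper_width: 85.3
grasp_force: 0.0
jar 40.666522482596704 ((444.9712829589844, -327.880126953125), 20.185667037963867) ((445.1047058105469, -328.0444030761719), (39.00507736206055, 39.88576889038086), 43.31558609008789)
[ 447.13321837 -326.25318812  205.27530938]
```

```bash
python3 -m jog '[[[-0.02,-0.01,-0.33],[0,0,0],-1],[[-0.02,-0.01,-0.66],[0,0,0],-1],[[-0.02,-0.01,-0.98],[0,0,0],-1],[[-0.02,-0.01,-0.98],[0,0,0],-1],[[-0.02,-0.01,-0.98],[0,0,0],-1]]' >/dev/null
python3 -m jog '[[[0,0,-0.3],[0,0,0],-1],[[0,0,-0.6],[0,0,0],-1],[[0,0,-0.85],[0,0,0],-1],[[0,0,-0.97],[0,0,0],-1],[[0,0,-0.97],[0,0,0],-1],[[0,0,-0.97],[0,0,0],-1]]'
python3 -m jog '[[[0,0,0],[0,0,0],-0.2],[[0,0,0],[0,0,0],0],[[0,0,0],[0,0,0],0.2],[[0,0,0],[0,0,0],0.5],[[0,0,0],[0,0,0],1],[[0,0,0],[0,0,0],1],[[0,0,0],[0,0,0],1],[[0,0,0],[0,0,0],1]]'
python3 -m jog '[[[0,0,0.2],[0,0,0],1],[[0,0,0.5],[0,0,0],1],[[0,0,1],[0,0,0],1],[[0,0,1],[0,0,0],1],[[0,0,1],[0,0,0],1]]'
```

```text
clock: 9.85
position: [445.7, -329.1, 12.5]
ee_rot: [0.707, -0.707, 0.001, -0.0]
contact_force: [-0.1, 0.1, 0.2]
gripper_width: 85.3
grasp_force: 0.0
clock: 10.65
position: [445.0, -329.0, 12.0]
ee_rot: [0.707, -0.707, 0.001, -0.0]
contact_force: [0.3, 1.1, 5.3]
gripper_width: 38.3
grasp_force: 60.6
clock: 11.15
position: [444.5, -328.6, 111.9]
ee_rot: [-0.707, 0.707, -0.001, 0.001]
contact_force: [-1.5, -0.5, -1.9]
gripper_width: 38.2
grasp_force: 60.6
```

```bash
python3 -m jog '[[[0.3,0.31,0],[0,0,0],1],[[0.6,0.62,0],[0,0,0],1],[[0.883,0.925,0],[0,0,0],1],[[0.883,0.925,0],[0,0,0],1]]' >/dev/null
python3 -m jog '[[[0.3,0.31,0],[0,0,0],1],[[0.6,0.62,0],[0,0,0],1],[[0.883,0.925,0],[0,0,0],1],[[0.883,0.925,0],[0,0,0],1],[[0.883,0.925,0],[0,0,0],1],[[0.883,0.925,0],[0,0,0],1]]'
python3 -m jog '[[[0,0,-0.3],[0,0,0],1],[[0,0,-0.6],[0,0,0],1],[[0,0,-0.8],[0,0,0],1],[[0,0,-0.9],[0,0,0],1],[[0,0,-0.95],[0,0,0],1],[[0,0,-0.985],[0,0,0],1],[[0,0,-0.99],[0,0,0],1],[[0,0,-0.995],[0,0,0],1],[[0,0,-0.995],[0,0,0],1]]'
python3 -m jog '[[[0,0,0],[0,0,0],0.2],[[0,0,0],[0,0,0],0],[[0,0,0],[0,0,0],-0.5],[[0,0,0],[0,0,0],-0.5],[[0,0,0.2],[0,0,0],-0.5],[[0,0,0.6],[0,0,0],-1],[[0,0,1],[0,0,0],-1],[[0,0,1],[0,0,0],-1]]'
```

```text
clock: 12.15
position: [619.1, -144.3, 109.3]
ee_rot: [-0.707, 0.708, 0.001, -0.001]
contact_force: [-0.3, 0.1, -1.2]
gripper_width: 38.1
grasp_force: 60.8
clock: 13.05
position: [621.5, -144.0, 13.0]
ee_rot: [0.707, -0.707, 0.001, -0.0]
contact_force: [-1.9, -0.9, 6.5]
gripper_width: 38.3
grasp_force: 61.4
clock: 13.85
position: [625.1, -143.9, 118.0]
ee_rot: [0.708, -0.707, 0.005, -0.004]
contact_force: [-0.3, 0.6, -0.4]
gripper_width: 85.3
grasp_force: 0.0
```

```bash
python3 -m jog '[[[-0.3,0.12,0],[0,0,0],-1],[[-0.6,0.24,0],[0,0,0.007],-1],[[-0.905,0.367,0],[0,0,0.007],-1],[[-0.905,0.367,0],[0,0,0.007],-1]]' >/dev/null
python3 -m jog '[[[-0.3,0.12,0],[0,0,0],-1],[[-0.6,0.24,0],[0,0,0],-1],[[-0.905,0.367,0],[0,0,0],-1],[[-0.905,0.367,0],[0,0,0],-1],[[-0.905,0.367,0],[0,0,0],-1],[[-0.905,0.367,0],[0,0,0],-1]]'
python3 - <<'E'
from h import *
s=get_image("side"); save(s,"s1",(240,150,440,320),3.5)
i=get_image("wrist"); W=cloud(i); x,y,z=np.moveaxis(W,-1,0)
m=(z>27)&(z<40)&(abs(x-440)<45)&(abs(y+70)<55)
v,u=np.nonzero(m); Q=onplane(i,np.c_[u,v],33)[:,:2].astype(np.float32); print("packet",np.median(z[m]),cv2.minAreaRect(Q)); print(read_state()["position"])
E
```

```text
clock: 14.85
position: [441.3, -70.2, 111.5]
ee_rot: [0.712, -0.702, 0.001, -0.001]
contact_force: [-0.0, -0.7, -0.0]
gripper_width: 85.2
grasp_force: 0.0
packet 32.08658444416893 ((438.88409423828125, -71.36103057861328), (49.44790267944336, 71.68707275390625), 0.8401216268539429)
[440.95311234 -70.32489169 111.25430852]
```

View pics/s1.png

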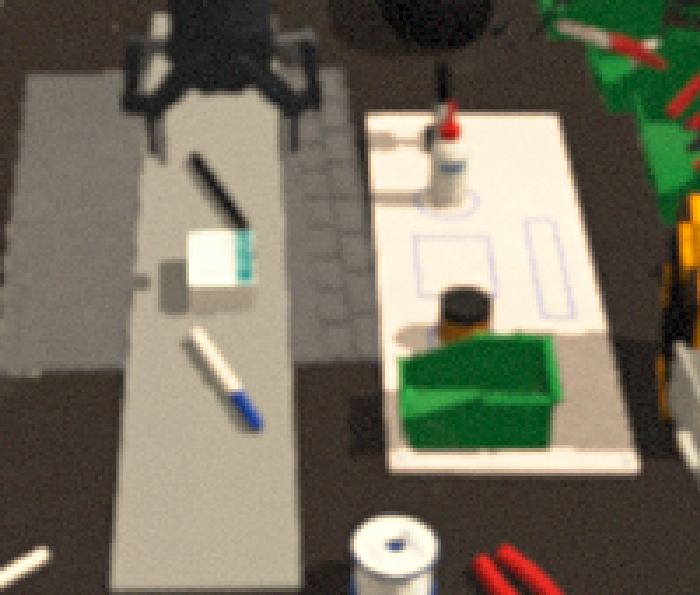

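Both the bottle (450,190) and the jar (465,315) are standing in their circles, and the gripper is over the packet. I'll grasp the packet.

```bash
python3 -m jog '[[[-0.01,-0.005,-0.3],[0,0,0],-1],[[-0.01,-0.005,-0.6],[0,0,0],-1],[[-0.01,-0.005,-0.85],[0,0,0],-1],[[-0.01,-0.005,-0.99],[0,0,0],-1],[[-0.01,-0.005,-0.99],[0,0,0],-1],[[-0.01,-0.005,-0.99],[0,0,0],-1]]'
python3 -m jog '[[[0,0,0],[0,0,0],-0.4],[[0,0,0],[0,0,0],-0.2],[[0,0,0],[0,0,0],0],[[0,0,0],[0,0,0],0.4],[[0,0,0],[0,0,0],1],[[0,0,0],[0,0,0],1],[[0,0,0],[0,0,0],1],[[0,0,0],[0,0,0],1]]'
python3 -m jog '[[[0,0,0.2],[0,0,0],1],[[0,0,0.5],[0,0,0],1],[[0,0,0.7],[0,0,0],1],[[0,0,0.7],[0,0,0],1],[[0,0,0.7],[0,0,0],1]]'
python3 - <<'E'
from h import *
i=get_image("wrist"); W=cloud(i); x,y,z=np.moveaxis(W,-1,0); p=read_state()["position"]
m=(z>90)&(z<115)&(abs(x-440)<35)&(abs(y+70)<55)
v,u=np.nonzero(m); Q=onplane(i,np.c_[u,v],np.median(z[m]))[:,:2].astype(np.float32); print("packet",np.median(z[m]),cv2.minAreaRect(Q),Q.min(0),Q.max(0),p)
E
```

```text
clock: 15.55
position: [439.5, -70.8, 12.2]
ee_rot: [0.712, -0.702, 0.0, 0.0]
contact_force: [-0.2, 0.2, -0.9]
gripper_width: 85.5
grasp_force: 0.0
clock: 16.35
position: [439.7, -70.6, 13.4]
ee_rot: [0.712, -0.702, 0.001, -0.001]
contact_force: [-0.2, 0.4, 6.3]
gripper_width: 48.5
grasp_force: 62.8
clock: 16.85
position: [438.5, -70.6, 82.5]
ee_rot: [0.712, -0.702, 0.0, -0.0]
contact_force: [-0.3, 0.2, -1.1]
gripper_width: 48.7
grasp_force: 62.5
packet 101.06067909413994 ((440.07550048828125, -72.87815856933594), (78.24809265136719, 75.14269256591797), 0.8435412645339966) [ 400.89908  -110.740814] [479.139  -34.9786] [438.02316015 -70.75324133  81.80379197]
```

```bash
python3 -m jog '[[[0.3,0.04,0],[0,0,-0.01],1],[[0.6,0.08,0],[0,0,-0.0217],1],[[0.926,0.115,0],[0,0,-0.0217],1],[[0.926,0.115,0],[0,0,-0.0217],1]]' >/dev/null
python3 -m jog '[[[0.3,0.04,0],[0,0,0],1],[[0.6,0.08,0],[0,0,0],1],[[0.926,0.115,0],[0,0,0],1],[[0.926,0.115,0],[0,0,0],1],[[0.926,0.115,0],[0,0,0],1],[[0.926,0.115,0],[0,0,0],1]]'
python3 -m jog '[[[0,0,-0.3],[0,0,0],1],[[0,0,-0.5],[0,0,0],1],[[0,0,-0.6],[0,0,0],1],[[0,0,-0.65],[0,0,0],1],[[0,0,-0.65],[0,0,0],1],[[0,0,-0.65],[0,0,0],1]]'
python3 - <<'E'
from h import *
i=get_image("wrist"); save(i,"w4",(120,80,520,380),2)
E
```

```text
clock: 17.9
position: [622.1, -47.9, 81.0]
ee_rot: [-0.696, 0.718, 0.001, -0.001]
contact_force: [0.3, 0.3, -1.0]
gripper_width: 48.5
grasp_force: 62.6
clock: 18.5
position: [624.6, -47.7, 18.3]
ee_rot: [-0.696, 0.718, -0.001, 0.001]
contact_force: [-0.6, 0.4, -0.7]
gripper_width: 48.8
grasp_force: 62.6
```

View pics/w4.png

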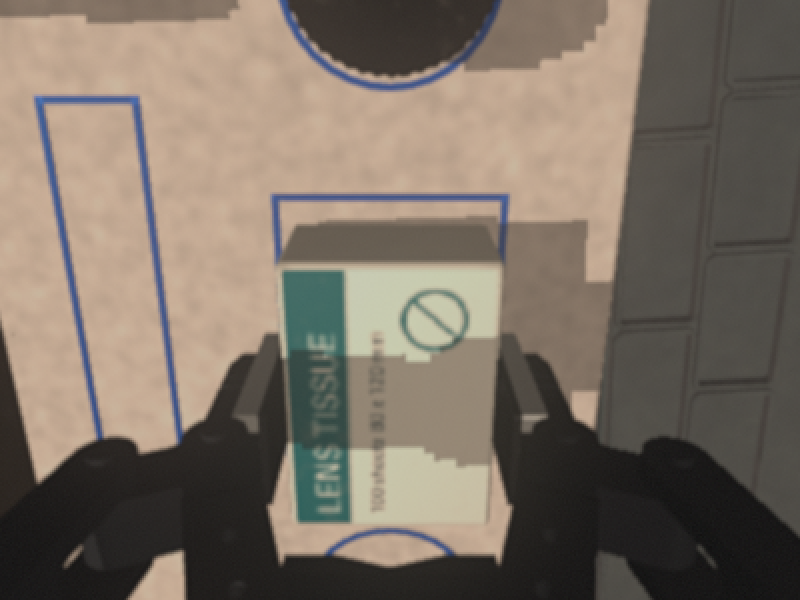

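The packet sits inside the wide rectangle and parallel to it (edges at x 278–502 against outline 275–507 in crop pixels). I'll lower it, release, and go to the ring.

```bash
python3 -m jog '[[[0,0,-0.02],[0,0,0],1],[[0,0,-0.04],[0,0,0],1],[[0,0,-0.045],[0,0,0],1],[[0,0,-0.045],[0,0,0],1],[[0,0,-0.045],[0,0,0],0.2],[[0,0,-0.045],[0,0,0],-0.3],[[0,0,-0.045],[0,0,0],-0.7],[[0,0,-0.045],[0,0,0],-1],[[0,0,-0.045],[0,0,0],-1],[[0,0,0.2],[0,0,0],-1],[[0,0,0.6],[0,0,0],-1],[[0,0,1],[0,0,0],-1]]'
python3 -m jog '[[[0,0,0.4],[0,0,0],-1],[[0,0,0.8],[0,0,0],-1],[[0,0,0.8],[0,0,0],-1]]' >/dev/null
python3 -m jog '[[[-0.25,0.46,0],[0,0,0],-1],[[-0.485,0.91,0],[0,0,0],-1],[[-0.485,0.91,0],[0,0,0],-1]]' >/dev/null
python3 -m jog '[[[-0.25,0.46,0],[0,0,0],-1],[[-0.485,0.91,0],[0,0,0],-1],[[-0.485,0.91,0],[0,0,0],-1]]' >/dev/null
python3 -m jog '[[[-0.25,0.46,0],[0,0,0],-1],[[-0.485,0.91,0],[0,0,0],-1],[[-0.485,0.91,0],[0,0,0],-1]]' >/dev/null
python3 -m jog '[[[-0.25,0.46,0],[0,0,0],-1],[[-0.485,0.91,0],[0,0,0],-1],[[-0.485,0.91,0],[0,0,0],-1],[[-0.485,0.91,0],[0,0,0],-1],[[-0.485,0.91,0],[0,0,0],-1]]'
python3 - <<'E'
from h import *
i=get_image("wrist"); f=i["frame"].astype(int); W=cloud(i); x,y,z=np.moveaxis(W,-1,0); print(read_state()["position"])
m=(z>11)&(z<22)&(abs(x-431)<25)&(abs(y-315)<25)
v,u=np.nonzero(m); Q=onplane(i,np.c_[u,v],17)[:,:2].astype(np.float32); print(np.median(z[m]),cv2.minEnclosingCircle(Q),cv2.minAreaRect(Q))
E
```

```text
clock: 19.75
position: [623.5, -47.8, 117.6]
ee_rot: [-0.696, 0.718, 0.001, -0.001]
contact_force: [0.4, 0.6, 1.1]
gripper_width: 85.3
grasp_force: 0.0
clock: 21.45
position: [430.5, 315.2, 197.0]
ee_rot: [-0.696, 0.718, -0.0, -0.0]
contact_force: [0.7, -0.6, -0.3]
gripper_width: 85.0
grasp_force: 0.0
[430.65008623 314.97747686 197.04615978]
15.332284490959431 ((430.28900146484375, 317.8724365234375), 15.80536937713623) ((430.7220153808594, 317.9884948730469), (31.258012771606445, 29.29479217529297), 88.14014434814453)
```

```bash
python3 -m jog '[[[0,0.025,-0.3],[0,0,0],-1],[[0,0.025,-0.6],[0,0,0],-1],[[0,0.025,-0.95],[0,0,0],-1],[[0,0.025,-0.95],[0,0,0],-1],[[0,0.025,-0.95],[0,0,0],-1]]' >/dev/null
python3 -m jog '[[[0,0,-0.3],[0,0,0],-0.6],[[0,0,-0.6],[0,0,0],-0.2],[[0,0,-0.8],[0,0,0],0],[[0,0,-0.93],[0,0,0],0],[[0,0,-0.94],[0,0,0],0],[[0,0,-0.94],[0,0,0],0],[[0,0,-0.94],[0,0,0],0]]'
python3 - <<'E'
from h import *
i=get_image("wrist"); save(i,"w5",(220,160,420,360),3)
E
```

```text
clock: 22.7
position: [431.1, 319.8, 10.1]
ee_rot: [-0.696, 0.718, 0.0, 0.002]
contact_force: [0.1, 0.8, -0.1]
gripper_width: 42.4
grasp_force: 0.0
```

View pics/w5.png

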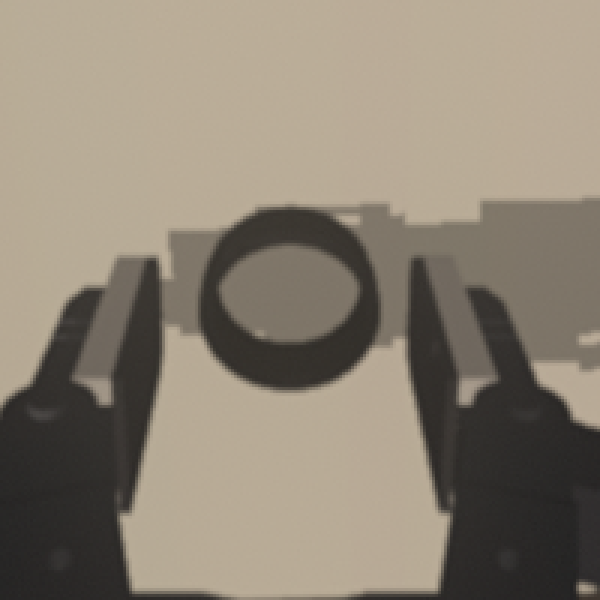

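The ring sits between the pads at (290,298) in the crop. It's about 3 mm off the pad centreline, so I'll correct, lower and grip.

```bash
python3 -m jog '[[[-0.005,-0.025,0],[0,0,0],0],[[-0.005,-0.025,-0.03],[0,0,0],0],[[-0.005,-0.025,-0.03],[0,0,0],0],[[-0.005,-0.025,-0.03],[0,0,0],0.3],[[-0.005,-0.025,-0.03],[0,0,0],0.6],[[-0.005,-0.025,-0.03],[0,0,0],1],[[-0.005,-0.025,-0.03],[0,0,0],1],[[-0.005,-0.025,-0.03],[0,0,0],1],[[-0.005,-0.025,-0.03],[0,0,0],1]]'
python3 -m jog '[[[0,0,0.2],[0,0,0],1],[[0,0,0.5],[0,0,0],1],[[0,0,1],[0,0,0],1],[[0,0,1],[0,0,0],1],[[0,0,1],[0,0,0],1],[[0,0,1],[0,0,0],1]]'
python3 - <<'E'
from h import *
i=get_image("wrist"); save(i,"w6",(220,160,420,360),3)
E
```

```text
clock: 23.65
position: [429.5, 316.3, 5.6]
ee_rot: [-0.696, 0.718, -0.0, 0.0]
contact_force: [-0.7, -0.9, 6.0]
gripper_width: 27.7
grasp_force: 59.2
clock: 24.25
position: [428.8, 315.6, 104.0]
ee_rot: [-0.696, 0.718, 0.0, -0.001]
contact_force: [0.2, 0.9, -0.6]
gripper_width: 27.6
grasp_force: 59.4
```

View pics/w6.png

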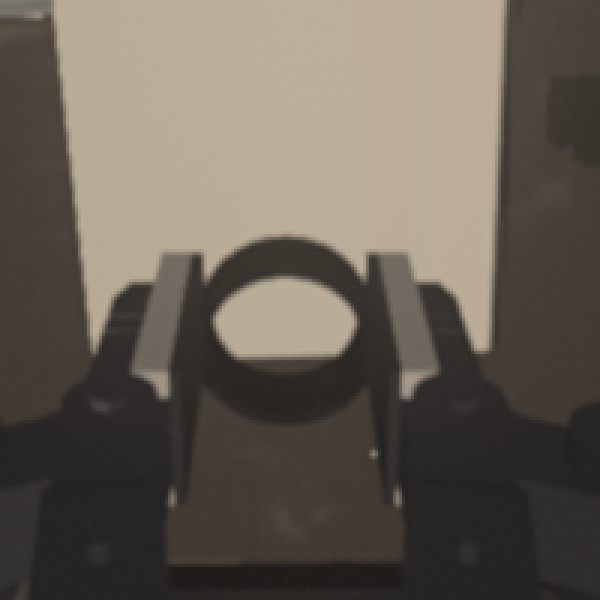

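The ring is held flat between the pads (crop centre 287,330). I'll carry it high over the bottle to the packet.

```bash
python3 -m jog '[[[0,0,0.4],[0,0,0],1],[[0,0,0.7],[0,0,0],1],[[0,0,0.7],[0,0,0],1]]' >/dev/null
python3 -m jog '[[[0.25,-0.46,0],[0,0,0],1],[[0.4875,-0.914,0],[0,0,0],1],[[0.4875,-0.914,0],[0,0,0],1]]' >/dev/null
python3 -m jog '[[[0.25,-0.46,0],[0,0,0],1],[[0.4875,-0.914,0],[0,0,0],1],[[0.4875,-0.914,0],[0,0,0],1]]' >/dev/null
python3 -m jog '[[[0.25,-0.46,0],[0,0,0],1],[[0.4875,-0.914,0],[0,0,0],1],[[0.4875,-0.914,0],[0,0,0],1]]' >/dev/null
python3 -m jog '[[[0.25,-0.46,0],[0,0,0],1],[[0.4875,-0.914,0],[0,0,0],1],[[0.4875,-0.914,0],[0,0,0],1],[[0.4875,-0.914,0],[0,0,0],1],[[0.4875,-0.914,0],[0,0,0],1]]'
python3 -m jog '[[[0,0,-0.3],[0,0,0],1],[[0,0,-0.6],[0,0,0],1],[[0,0,-0.9],[0,0,0],1],[[0,0,-0.9],[0,0,0],1],[[0,0,-0.9],[0,0,0],1]]'
python3 - <<'E'
from h import *
import pickle
i=get_image("wrist"); pickle.dump(i,open("w7.pkl","wb")); save(i,"w7",(160,120,480,360),2.5)
W=cloud(i); x,y,z=np.moveaxis(W,-1,0); print(read_state()["position"])
m=(z>29)&(z<39)&(abs(x-624)<40)&(abs(y+48)<60)
v,u=np.nonzero(m); Q=onplane(i,np.c_[u,v],34)[:,:2].astype(np.float32); print("packet",cv2.minAreaRect(Q),Q.min(0),Q.max(0))
print("pixels of ring ctr->",onplane(i,[[319,260]],90))
E
```

```text
clock: 26.0
position: [623.7, -48.1, 174.1]
ee_rot: [-0.696, 0.718, 0.001, -0.001]
contact_force: [-0.6, -0.5, -0.5]
gripper_width: 27.7
grasp_force: 59.5
clock: 26.5
position: [624.5, -48.1, 85.7]
ee_rot: [-0.697, 0.717, -0.0, -0.0]
contact_force: [1.1, -0.1, 0.4]
gripper_width: 27.8
grasp_force: 59.5
[625.45731655 -48.23171767  86.90783267]
packet ((624.6801147460938, -48.381591796875), (71.8203353881836, 49.3616943359375), 88.2847900390625) [599.32007  -84.912346] [649.73175  -12.013877]
pixels of ring ctr-> [[622.29949853 -51.30212148  90.        ]]
```

View pics/w7.png

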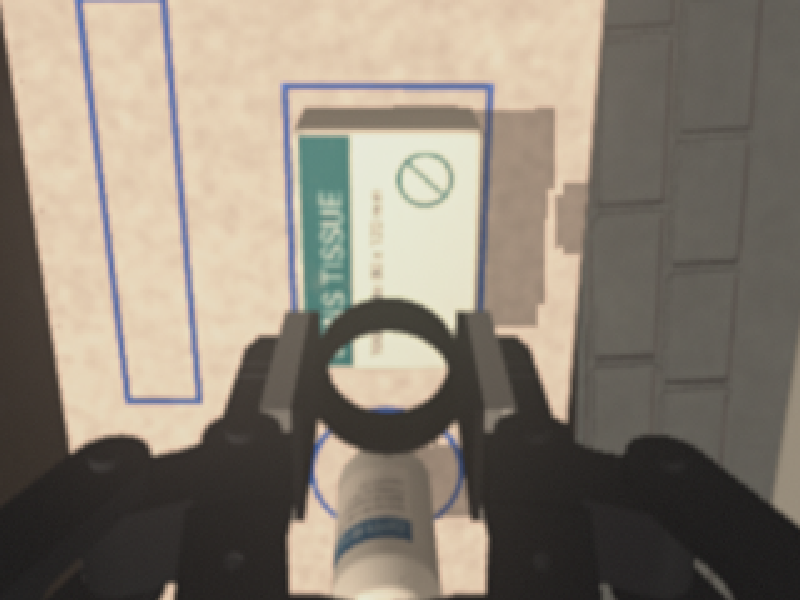

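The packet measures (624.7,-48.4), centred and aligned. The ring hangs above it at crop (388,375), about 1.5 mm too far +y. I'll correct and lower.

```bash
python3 -m jog '[[[0,-0.015,-0.2],[0,0,0],1],[[0,-0.015,-0.4],[0,0,0],1],[[0,-0.015,-0.47],[0,0,0],1],[[0,-0.015,-0.48],[0,0,0],1],[[0,-0.015,-0.49],[0,0,0],1],[[0,-0.015,-0.49],[0,0,0],1],[[0,-0.015,-0.49],[0,0,0],1]]'
python3 -m jog '[[[0,0,-0.01],[0,0,0],1],[[0,0,-0.015],[0,0,0],1],[[0,0,-0.02],[0,0,0],1],[[0,0,-0.02],[0,0,0],1]]'
```

```text
clock: 27.25
position: [625.2, -50.7, 37.4]
ee_rot: [-0.696, 0.718, -0.001, 0.001]
contact_force: [-0.5, 0.5, 0.2]
gripper_width: 28.0
grasp_force: 59.5
clock: 27.65
position: [624.6, -50.8, 34.7]
ee_rot: [-0.696, 0.718, -0.0, -0.0]
contact_force: [-0.9, -0.9, 1.8]
gripper_width: 28.0
grasp_force: 59.8
```

```bash
python3 -m jog '[[[0,0,-0.002],[0,0,0],0.4],[[0,0,-0.002],[0,0,0],0.3],[[0,0,-0.002],[0,0,0],0],[[0,0,-0.002],[0,0,0],-0.3],[[0,0,-0.002],[0,0,0],-0.3],[[0,0,0.1],[0,0,0],-0.3],[[0,0,0.5],[0,0,0],-0.5],[[0,0,1],[0,0,0],-1],[[0,0,1],[0,0,0],-1]]'
python3 -m jog '[[[-0.3,-0.24,0.2],[0,0,0],-1],[[-0.6,-0.48,0.4],[0,0,0],-1],[[-0.9,-0.7,0.5],[0,0,0],-1],[[-0.9,-0.7,0.5],[0,0,0],-1],[[-0.9,-0.7,0.5],[0,0,0],-1],[[-0.9,-0.7,0.5],[0,0,0],-1]]'
python3 - <<'E'
from h import *
import pickle
i=get_image("wrist"); save(i,"w8"); pickle.dump(i,open("w8.pkl","wb")); f=i["frame"].astype(int); print(read_state()["position"])
W=cloud(i); x,y,z=np.moveaxis(W,-1,0)
m=(z>10)&(z<25)&(abs(x-441)<45)&(y<-120)&(y>-270)
v,u=np.nonzero(m); Q=onplane(i,np.c_[u,v],13)[:,:2].astype(np.float32); print("pen",cv2.minAreaRect(Q),Q.min(0),Q.max(0))
m=(z>40)&(z<52)&(abs(x-624)<25)&(abs(y+48)<25)
v,u=np.nonzero(m); Q=onplane(i,np.c_[u,v],46)[:,:2].astype(np.float32); print("ring",cv2.minEnclosingCircle(Q))
E
```

```text
clock: 28.55
position: [629.6, -50.7, 143.3]
ee_rot: [-0.697, 0.717, -0.006, 0.006]
contact_force: [0.7, -0.2, -0.3]
gripper_width: 85.1
grasp_force: 0.0
clock: 29.15
position: [535.1, -120.5, 184.4]
ee_rot: [-0.696, 0.718, -0.0, 0.0]
contact_force: [0.2, -0.1, 0.6]
gripper_width: 85.2
grasp_force: 0.0
[ 535.11486434 -120.34534674  184.01083594]
pen ((442.4312438964844, -192.79074096679688), (11.702075958251953, 119.35240936279297), 23.480817794799805) [ 414.47244 -248.34145] [ 468.74207 -137.84982]
ring ((623.7057495117188, -50.36875915527344), 16.797094345092773)
```

View pics/w8.png

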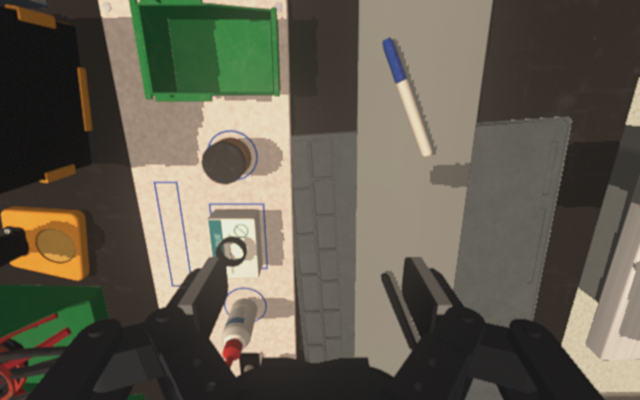

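The ring is on the packet at (232,251). The pen at (408,97) measures 119 mm long, with its centre at (442.4,-192.8) and its short axis at 23.5°.

```bash
python3 -m jog '[[[-0.3,-0.24,0],[0,0,0.07],-1],[[-0.6,-0.48,0],[0,0,0.14],-0.5],[[-0.926,-0.723,-0.2],[0,0,0.21],0],[[-0.926,-0.723,-0.5],[0,0,0.21],0],[[-0.926,-0.723,-0.8],[0,0,0.21],0],[[-0.926,-0.723,-0.8],[0,0,0.21],0],[[-0.926,-0.723,-0.8],[0,0,0.21],0]]'
python3 -m jog '[[[0,0,-0.3],[0,0,0],0],[[0,0,-0.6],[0,0,0],0],[[0,0,-0.85],[0,0,0],0],[[0,0,-0.92],[0,0,0],0],[[0,0,-0.92],[0,0,0],0],[[0,0,-0.92],[0,0,0],0]]'
python3 - <<'E'
from h import *
i=get_image("wrist"); save(i,"w9",(180,120,460,380),2.2)
E
```

```text
clock: 29.9
position: [442.7, -192.9, 104.2]
ee_rot: [0.836, -0.548, -0.0, 0.001]
contact_force: [0.2, -1.1, 0.3]
gripper_width: 42.6
grasp_force: 0.0
clock: 30.5
position: [443.6, -193.2, 13.8]
ee_rot: [0.836, -0.548, 0.001, -0.001]
contact_force: [-0.1, -0.8, 0.7]
gripper_width: 43.4
grasp_force: 0.0
```

View pics/w9.png

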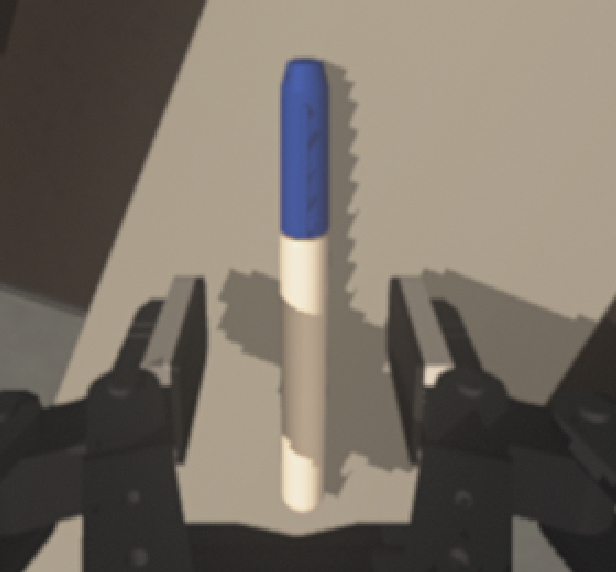

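The pen runs straight between the pads (crop 283–328, 60–510). I'll lower, grip and lift.

```bash
python3 -m jog '[[[0,0,-0.04],[0,0,0],0],[[0,0,-0.065],[0,0,0],0],[[0,0,-0.065],[0,0,0],0.3],[[0,0,-0.065],[0,0,0],0.5],[[0,0,-0.065],[0,0,0],0.7],[[0,0,-0.065],[0,0,0],1],[[0,0,-0.065],[0,0,0],1],[[0,0,-0.065],[0,0,0],1],[[0,0,-0.065],[0,0,0],1],[[0,0,-0.065],[0,0,0],1]]'
python3 -m jog '[[[0,0,0.2],[0,0,0],1],[[0,0,0.5],[0,0,0],1],[[0,0,1],[0,0,0],1],[[0,0,1],[0,0,0],1],[[0,0,1],[0,0,0],1],[[0,0,1],[0,0,0],1]]'
python3 - <<'E'
from h import *
i=get_image("wrist"); W=cloud(i); x,y,z=np.moveaxis(W,-1,0); f=i["frame"].astype(int)
p=read_state()["position"]; print(p)
m=(z>p[2]-8)&(z<p[2]+20)&((f[...,2]-f[...,0]>40)|(f.min(2)>150))&(np.hypot(x-p[0],y-p[1])<80)
v,u=np.nonzero(m); Q=onplane(i,np.c_[u,v],p[2]+5)[:,:2].astype(np.float32); print(cv2.minAreaRect(Q),Q.min(0),Q.max(0))
b=m&(f[...,2]-f[...,0]>40); print(W[b].mean(0), W[m&~b].mean(0))
E
```

```text
clock: 31.55
position: [442.0, -193.1, 6.1]
ee_rot: [0.836, -0.549, 0.0, -0.0]
contact_force: [-1.0, 1.1, 5.9]
gripper_width: 9.7
grasp_force: 60.2
clock: 32.15
position: [440.9, -192.9, 104.7]
ee_rot: [0.836, -0.549, -0.001, 0.0]
contact_force: [0.5, 0.0, 0.3]
gripper_width: 9.7
grasp_force: 59.5
[ 440.82747906 -192.92275854  104.44130855]
((441.1058654785156, -191.29074096679688), (9.750775337219238, 122.70795440673828), 22.681621551513672) [ 413.76163 -248.59967] [ 467.47964 -134.57838]
[ 457.45273383 -230.45100079  113.108294  ] [ 434.43015098 -174.50955402  113.1834539 ]
```

```bash
python3 -m jog '[[[0.3,0.16,0],[0,0,-0.03],1],[[0.6,0.32,0],[0,0,-0.06],1],[[0.858,0.475,0],[0,0,-0.07],1],[[0.858,0.475,0],[0,0,-0.07],1]]' >/dev/null
python3 -m jog '[[[0.3,0.16,0],[0,0,-0.03],1],[[0.6,0.32,0],[0,0,-0.06],1],[[0.858,0.475,0],[0,0,-0.07],1],[[0.858,0.475,0],[0,0,-0.07],1]]' >/dev/null
python3 -m jog '[[[0.3,0.16,0],[0,0,-0.03],1],[[0.6,0.32,0],[0,0,-0.06],1],[[0.858,0.475,0],[0,0,-0.07],1],[[0.858,0.475,0],[0,0,-0.07],1],[[0.858,0.475,0],[0,0,-0.07],1],[[0.858,0.475,0],[0,0,-0.07],1]]'
python3 -m jog '[[[0,0,-0.3],[0,0,0],1],[[0,0,-0.6],[0,0,0],1],[[0,0,-0.75],[0,0,0],1],[[0,0,-0.75],[0,0,0],1],[[0,0,-0.75],[0,0,0],1]]'
python3 - <<'E'
from h import *
i=get_image("wrist"); save(i,"w10",(140,80,500,380),2)
E
```

```text
clock: 33.6
position: [697.6, -51.5, 104.8]
ee_rot: [-0.696, 0.718, 0.001, -0.001]
contact_force: [-0.1, 0.7, -0.3]
gripper_width: 9.8
grasp_force: 59.6
clock: 34.1
position: [699.7, -51.0, 31.7]
ee_rot: [-0.696, 0.718, -0.001, 0.0]
contact_force: [0.1, 0.2, 0.3]
gripper_width: 9.6
grasp_force: 59.6
```

View pics/w10.png

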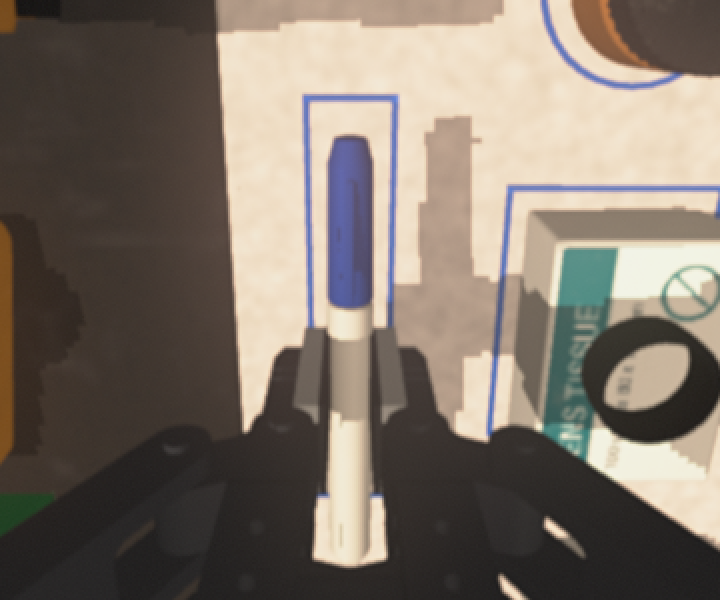

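The pen is centred over the narrow outline and parallel to it (crop x 328–372 within 305–397). I'll lower and release.

```bash
python3 -m jog '[[[0,0.005,-0.1],[0,0,0],1],[[0,0.005,-0.2],[0,0,0],1],[[0,0.005,-0.23],[0,0,0],1],[[0,0.005,-0.24],[0,0,0],1],[[0,0.005,-0.245],[0,0,0],1],[[0,0.005,-0.245],[0,0,0],1]]'
python3 -m jog '[[[0,0,0],[0,0,0],0.7],[[0,0,0],[0,0,0],0.6],[[0,0,0],[0,0,0],0.4],[[0,0,0],[0,0,0],0.3],[[0,0,0],[0,0,0],0.3],[[0,0,0.1],[0,0,0],0.3],[[0,0,0.5],[0,0,0],0.3],[[0,0,1],[0,0,0],0.3],[[0,0,1],[0,0,0],0.3]]'
python3 -m jog '[[[-0.4,0,0.4],[0,0,0],0],[[-0.8,0,0.9],[0,0,0],-1],[[-0.8,0,0.9],[0,0,0],-1],[[-0.8,0,0.9],[0,0,0],-1],[[-0.8,0,0.9],[0,0,0],-1]]'
python3 - <<'E'
from h import *
i=get_image("wrist"); f=i["frame"]; save(i,"w11"); W=cloud(i); x,y,z=np.moveaxis(W,-1,0)
def reg(n,zl,zh,cx,cy,hx,hy,pz):
    m=(z>zl)&(z<zh)&(abs(x-cx)<hx)&(abs(y-cy)<hy); v,u=np.nonzero(m); Q=onplane(i,np.c_[u,v],pz)[:,:2].astype(np.float32)
    print(n,m.sum(),np.round(cv2.minEnclosingCircle(Q)[0],1),cv2.minAreaRect(Q))
reg("pen",11,25,699.6,-50,30,75,14); reg("packet",29,39,624.6,-48,40,50,34); reg("ring",41,52,624.6,-48,25,25,45); reg("jar",38,50,621.7,-143,30,30,43)
E
```

```text
clock: 34.75
position: [698.7, -50.0, 7.2]
ee_rot: [-0.696, 0.718, 0.0, -0.001]
contact_force: [-3.1, -0.3, 5.6]
gripper_width: 9.7
grasp_force: 60.3
clock: 35.65
position: [704.7, -50.2, 116.4]
ee_rot: [-0.697, 0.717, -0.006, 0.006]
contact_force: [0.9, -0.2, 0.7]
gripper_width: 30.2
grasp_force: 0.0
clock: 36.15
position: [619.4, -50.0, 197.1]
ee_rot: [-0.696, 0.718, -0.0, 0.001]
contact_force: [0.3, 0.2, 0.1]
gripper_width: 85.4
grasp_force: 0.0
pen 1098 [698.9 -50.3] ((698.319580078125, -50.304588317871094), (119.95001220703125, 11.637771606445312), 88.14859008789062)
packet 2962 [624.8 -47.9] ((624.686767578125, -47.966949462890625), (71.39263916015625, 49.58124923706055), 88.25244903564453)
ring 272 [624.8 -48.8] ((624.87109375, -48.510414123535156), (30.948299407958984, 30.721097946166992), 43.54513931274414)
jar 1635 [ 621.7 -142.1] ((621.9075927734375, -142.2693328857422), (38.786983489990234, 39.67930221557617), 88.21165466308594)
```

View pics/w11.png

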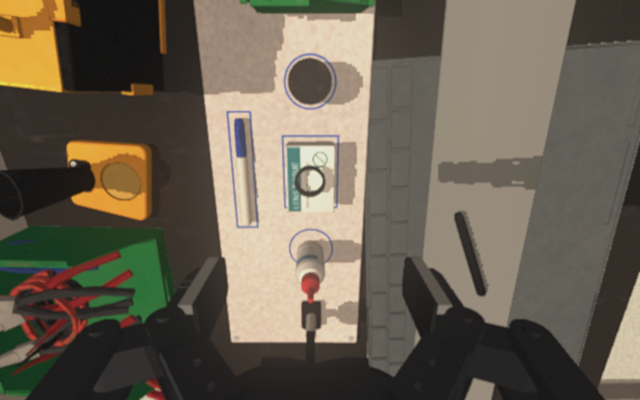

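Everything is in place: pen (241,170), packet with the ring on it (311,181), jar (310,81) and bottle (310,255). The black marker is untouched at (470,252). The gripper is clear, so I'm handing in.

```bash
python3 -c "from bench import job_done; print(job_done())"
```

```text
the job is handed in; nothing more can be done
None
```

The lens-cleaning station is set out as asked and handed in at about 36 s on the clock; in the last camera check the jar, packet, ring and pen were within about 1 mm of their marks, the bottle stood upright in its circle, and the black marker had not been touched.

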